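Line up the capillary dies by height on the die rail

TASK

Stand the four loose capillary dies upright on the aluminium die rail, one centred on each of its four ring marks, in order of height: the lowest on the mark next to the black end post, each next one taller, the tallest on the mark farthest from the post. Leave the pellet jar and the tape roll where they are.

Things in the scene. Friction and masses are not known exactly. Their poses are not given: they have to be found in the camera images.
- die_low: the lowest die: a grey stepped round disc 38 mm in diameter, 18 mm high, standing upright; origin at the centre of its underside, z up its axis; grasp as a cylinder; about 0.14 kg
- die_short: the second lowest die: a brass-coloured stepped cylinder 32 mm in diameter, 30 mm high, standing upright; origin at the centre of its underside, z up its axis; grasp as a cylinder; about 0.16 kg
- die_medium: the second tallest die: a light grey stepped cylinder 26 mm in diameter, 45 mm high, standing upright; origin at the centre of its underside, z up its axis; grasp as a cylinder; about 0.16 kg
- die_tall: the tallest die: a grey steel stepped cylinder 60 mm high, standing upright, 30 mm in diameter up to 38 mm height and a 23 mm neck above; origin at the centre of its underside, z up its axis; about 0.2 kg
- die_rail: the die rail: a fixed flat aluminium plate 70 mm (its x) by 350 mm (its y), 10 mm thick; origin at the centre of its underside, z up. Four ring marks, dark circles 48 mm in diameter flush with its top, lie on its centre line at y = -97.5, -32.5, +32.5 and +97.5 mm. Its yaw differs from the world's by at most 0.3 rad
- end_post: fixed black round-headed post, 18 mm in diameter, 45 mm high, on the rail's centre line at one end, y = +152 or -152 mm of the rail (which end varies); a flat black plug, 16 mm wide and 3 mm high, closes the other end's hole. Origin at the centre of its underside, on the rail's top. The ring marks are centred 54.5, 119.5, 184.5 and 249.5 mm from it
- pellet_jar: bystander: screw-top jar of pellets with blue lid, 63 mm in diameter, 82 mm high, loose; origin at the centre of its underside; to be left alone
- tape_roll: bystander: roll of tan tape, 100 mm in diameter, 25 mm high, lying flat, loose; origin at the centre of its underside; to be left alone
Not all that is in view belongs to the job. What is shaped like the die_short but orange or pink is not meant.

How it is judged:
By the outcome, as a careful person would: the job done as asked, in the order asked, and still so for the second after the job is handed in, with the robot touching nothing.
It also fails if it takes over 93 s, if anything falls off the work surface, if the arm or the gripper's body presses on something with over 40 N, if the wrist force passes 120 N, or if a joint passes its speed limit or range.

ROBOT

A 7-joint arm with a two-finger parallel gripper is mounted at the origin on a cart in front of the work surface, level with it; the furniture and walls round the work are solid. World frame = base frame: x ahead of the robot, y to its left, z up, the work surface at z = 0. Lengths are in m, angles in rad, forces in N, time in s.
With the tool pointing down it reaches from about 0.35 to 0.9 m from the base axis. Payload 19.9 kg.
Tool frame: the origin (TCP) lies at the very end of the fingers, on their centre line; the grasp point (between the pads) lies 19 mm behind it (manip.hold_point_z is the distance from the TCP to the grasp point, in m); z points along the fingers, y is the line along which they close (so a half turn about z gives the same grasp; the last joint's range is limited). The gripper opens to 85 mm and grips with 20 to 120 N. Pads are 22 mm wide; open, the fingers measure 114 mm over their backs; the gripper's body (76 mm by 85 mm) begins 54 mm behind the grasp point. The pads swing forward as they close: fully open they stand 13 mm farther back than shut.
Start: joints at [1.093, 0.417, -0.01, 1.614, 0.005, 1.111, -0.053], TCP at [0.264, -0.566, 0.231] pointing down, gripper open.
Joint ranges: [-2.81, 2.81], [-0.39, 2.02], [-1.27, 1.25], [0.06, 2.57], [-1.19, 4.33], [0.19, 2], [-2.82, 2.82]. Speed limits (rad/s): [1.89, 1.89, 2.39, 2.39, 3.01, 3.01, 3.01].

INTERFACE

Orientations are given as a unit quaternion [x, y, z, w].
In Python, from plant import manip gives the robot as it stands.
- The arm moves only by the tool servo_tool, never from a script. Its arguments are lists of equal length, an entry for each row: "jaw": the finger opening in mm, from 0 to 85.4; "translation": the shift along the tool's x, y, z in units of 60 mm (1.0 is 60 mm), a list of three; "delta_rot": the turn, a rotation vector about the tool's x, y, z in rad, a list of three. A call has exactly 5 rows; each row shifts and turns the commanded pose from where the row before left it, along the tool's axes as they then stand; what a row does not reach is not made up. A row lasts 1/8 s, in which the tool goes at most 62.5 mm and 10.7 degrees, less where a joint would pass 70% of its speed; a pose out of reach is approached as far as the arm can. A call is refused whole if a number of a shift passes 1 or a number of a turn 0.188, either way. A call with a gripper value outside its range is refused whole. The fingers move at their own pace and stop on an object; "squeeze" is the grip in N (left out, the last holds). Time passes only in rows, so rows that do not move let the fingers close, or fill a call up. It gives the time, the measured TCP pose, the force, the opening and the grip force at its end, in the units of the state.
- manip.get_obs(): the state, without advancing time (a new reading comes with each control period).
- manip.camera(name): name is "scene" or "side" or "wrist"; returns a dict with "pixels" (420x560x3 uint8, blue, green, red), "mtx" (3x3 intrinsics, pixels), "dist" ([k1, k2, p1, p2, k3] as OpenCV has them; the pictures are not rectified), "rvec" (rotation vector, rad) and "tvec" (3), from world to camera coordinates, as OpenCV has them; the wrist camera has in their place "T_tool_cam" (4x4, takes a point from camera to tool coordinates, whose origin is the TCP and whose axes are the flange's). Camera axes: x right, y down, z forward; pixel columns grow to the right and rows downward; lengths in m; the calibration is good to about 2 mm. A picture is of the moment at which its call begins: read the wrist's pose just before it. There is no depth.
- manip.close_job(): hands the job in; it is judged then, once.
The state is a dict: "clock": time; "joint_positions": joint angles; "joint_vel": joint speeds; "tau": joint torques, N m; "tool_pos": TCP position; "eef_rot": TCP orientation; "force": force on the tool from outside, world axes, zero at the start; "torque": the same for the moment, N m; "gripper_width": finger opening in m; "grasp_force": force on a finger pad.
Only numpy, scipy, OpenCV 4.12 (cv2) and the standard library are available. Lean on these libraries where they do the work, as an engineer would, in place of code of your own. Each camera call takes 0.05 s, during which the arm holds its last target. There are 200 camera calls.

## Working session

There is one attempt and no reset: what is moved stays moved. The work goes in short steps, Python scripts to look and compute and a tool call to move; the robot and the scene stay as the last step left them, time stands still between calls to the robot, and variables do not carry over. Pictures are saved under pics/ and viewed, at most 14 in all, crops included, and the job is handed in when it is done.

Besides the shell and the picture viewer there is one more tool, called after "Request:" as a command line: name --argument value ..., lists and objects as JSON in quotes. servo_tool: Moves the arm, as the interface text tells. Its arguments: {"type":"object","properties":{"jaw":{"type":"array","items":{"type":"number"}},"translation":{"type":"array","items":{"type":"array","items":{"type":"number"}}},"delta_rot":{"type":"array","items":{"type":"array","items":{"type":"number"}}},"squeeze":{"type":"number"}},"required":["jaw","translation","delta_rot"]}

```bash
ls; mkdir -p pics; python3 - <<'E'
from plant import manip
import cv2,pickle
o=manip.get_obs();print({k:o[k] for k in('clock','tool_pos','eef_rot','gripper_width','force')})
d={}
for n in('scene','side','wrist'):
    d[n]=manip.camera(n); cv2.imwrite(f'pics/{n}0.png',d[n]['pixels'])
    print(n,{k:v for k,v in d[n].items() if k!='pixels'})
pickle.dump(d,open('c0.pkl','wb'))
E
```

```text
pics
{'clock': 0.0, 'tool_pos': array([ 0.26424698, -0.56600483,  0.23065337]), 'eef_rot': array([ 9.76242766e-01,  2.16678730e-01, -1.85808711e-04, -5.96833193e-04]), 'gripper_width': 0.08528905695696412, 'force': array([-0.18668819, -0.71099615,  0.49701704])}
scene {'mtx': array([[402.85317085,   0.        , 281.93125646],
       [  0.        , 402.85317085, 208.12343733],
       [  0.        ,   0.        ,   1.        ]]), 'dist': array([-0.09347068,  0.        ,  0.        ,  0.        ,  0.        ]), 'rvec': array([ 0.75374781, -2.4281287 ,  1.26583959]), 'tvec': array([0.45957951, 0.22623734, 0.92459097])}
side {'mtx': array([[531.53483321,   0.        , 273.51663189],
       [  0.        , 531.53483321, 204.01083997],
       [  0.        ,   0.        ,   1.        ]]), 'dist': array([-0.21092837,  0.        ,  0.        ,  0.        ,  0.        ]), 'rvec': array([ 1.41449566,  2.25877229, -0.79681457]), 'tvec': array([ 0.27281484, -0.37018898,  1.73047731])}
wrist {'mtx': array([[321.04937291,   0.        , 282.49574148],
       [  0.        , 321.04937291, 213.6742795 ],
       [  0.        ,   0.        ,   1.        ]]), 'dist': array([-0.01927552,  0.        ,  0.        ,  0.        ,  0.        ]), 'T_tool_cam': array([[ 9.93351623e-04, -9.61911995e-01, -2.73357509e-01,
         6.91242667e-02],
       [ 9.99999182e-01,  7.35328706e-04,  1.04635614e-03,
        -4.22350565e-04],
       [-8.05494902e-04, -2.73358325e-01,  9.61911938e-01,
        -1.43066166e-01],
       [ 0.00000000e+00,  0.00000000e+00,  0.00000000e+00,
         1.00000000e+00]])}
```

View pics/scene0.png

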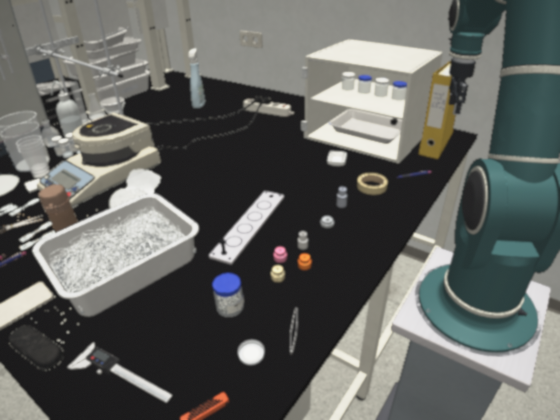

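View pics/side0.png

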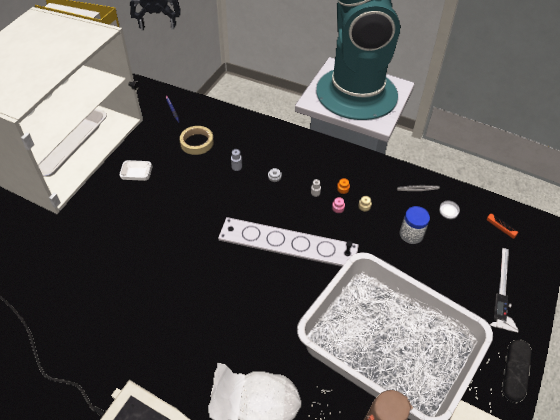

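The side view shows die_tall at (236,160), die_low at (275,175) and die_medium at (316,187). There are three die_short-shaped things: orange (343,186), pink (338,205) and pale brass (365,204). The brass one fits the description. The rail runs from (225,230) to (352,250), with the post at its right end. I'll confirm with an enlarged crop.

```bash
python3 - <<'E'
import cv2,pickle
d=pickle.load(open('c0.pkl','rb'))
c=cv2.resize(d['side']['pixels'][140:270,215:385],None,fx=4.5,fy=4.5,interpolation=cv2.INTER_CUBIC);cv2.imwrite('pics/sidecrop.png',c)
c=cv2.resize(d['scene']['pixels'][180:290,205:355],None,fx=5,fy=5,interpolation=cv2.INTER_CUBIC);cv2.imwrite('pics/scenecrop.png',c)
E
```

```text
(no output)
```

View pics/sidecrop.png

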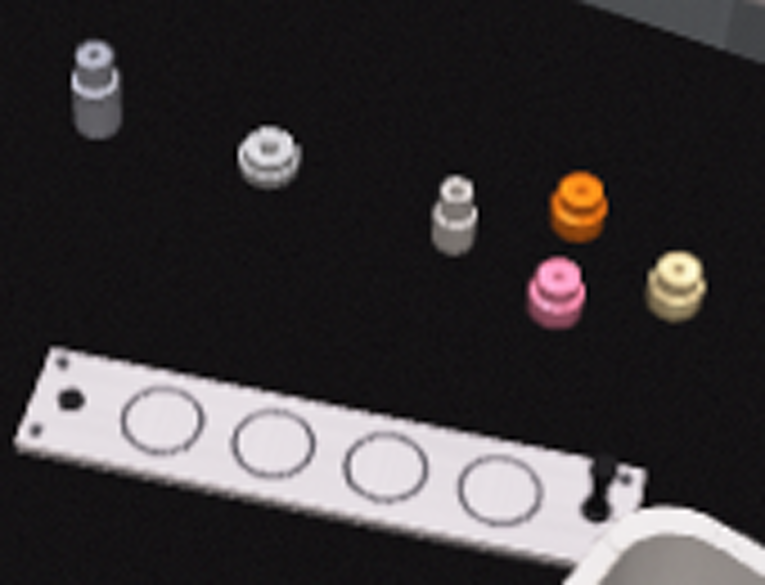

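View pics/scenecrop.png

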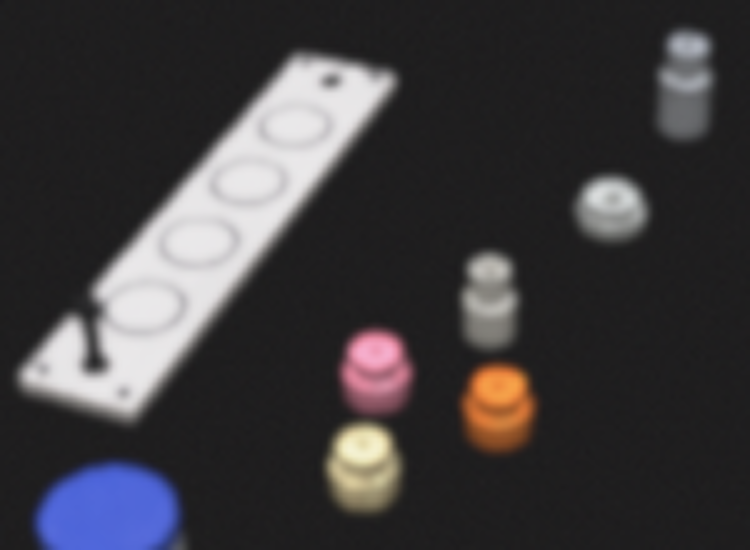

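The crops confirm it: the brass one, at crop (678,285) in side and (364,465) in scene, is the only brass-coloured die. The post is at the +y end. Next I'll turn these pixels into positions.

```bash
cat > h.py <<'E'
import numpy as np,cv2,pickle
from scipy.spatial.transform import Rotation as R
def ray(c,uv,obs=None):
    p=cv2.undistortPoints(np.array([[uv]],float),c['mtx'],c['dist'])[0,0]
    d=np.array([p[0],p[1],1.])
    if 'rvec' in c:
        Rm=cv2.Rodrigues(c['rvec'])[0];return -Rm.T@c['tvec'],Rm.T@d
    T=np.eye(4);T[:3,:3]=R.from_quat(obs['eef_rot']).as_matrix();T[:3,3]=obs['tool_pos']
    T=T@c['T_tool_cam'];return T[:3,3],T[:3,:3]@d
def onz(c,uv,z,obs=None):
    o,d=ray(c,uv,obs);return (o+d*(z-o[2])/d[2])
E
python3 - <<'E'
from h import *
d=pickle.load(open('c0.pkl','rb'))
S=dict(tall=(95,53,.06),low=(270,148,.018),med=(457,190,.045),short=(678,269,.03),pink=(558,275,.03),orange=(581,188,.03),m1=(500,490,.01),m2=(386,467,.01),m3=(273,444,.01),m4=(162,420,.01),tallb=(97,125,0))
C=dict(tall=(689,45),low=(611,198),med=(489,270),short=(364,442),pink=(376,348),orange=(500,384),m1=(147,306),m2=(199,242),m3=(248,183),m4=(295,126),tallb=(684,125))
P={}
for k,(u,v,z) in S.items():
    a=onz(d['side'],((u+.5)/4.5-.5+215,(v+.5)/4.5-.5+140),z)
    u,v=C[k];b=onz(d['scene'],((u+.5)/5-.5+205,(v+.5)/5-.5+180),z)
    print(k,a.round(4)[:2],b.round(4)[:2]); P[k]=(a+b)/2
m=np.array([P[f'm{i}'][:2] for i in (1,2,3,4)])
print(np.linalg.norm(np.diff(m,axis=0),axis=1)); v=m[0]-m[3];print('yaw',np.arctan2(-v[0],v[1]))
o,dd=ray(d['side'],(213.5,180));print('sidecam',o)
for n,uv in(('jar',(417,215)),): print(n,onz(d['side'],uv,.082))
print('yaw tool',R.from_quat([9.76242766e-01,2.16678730e-01,-1.85e-4,-5.97e-4]).as_matrix().round(3))
E
```

```text
tall [ 0.4691 -0.1929] [ 0.4677 -0.1937]
low [ 0.4587 -0.0779] [ 0.455  -0.0783]
med [0.4625 0.0472] [0.4594 0.0481]
short [0.4494 0.1847] [0.4465 0.1829]
pink [0.485  0.1222] [0.4833 0.1208]
orange [0.4152 0.11  ] [0.4135 0.1087]
m1 [0.6275 0.1456] [0.6252 0.1437]
m2 [0.641  0.0821] [0.6385 0.0817]
m3 [0.6544 0.0183] [0.6514 0.0195]
m4 [ 0.667  -0.0455] [ 0.665  -0.0455]
tallb [ 0.4741 -0.1921] [ 0.4674 -0.1941]
[0.06421205 0.06433134 0.06570635]
yaw 0.20546276407914604
sidecam [1.360204   0.34979749 1.1106333 ]
jar [0.48339357 0.32751241 0.082     ]
yaw tool [[ 0.906  0.423 -0.001]
 [ 0.423 -0.906  0.001]
 [-0.    -0.001 -1.   ]]
```

```bash
cat >> h.py <<'E'
YAW=0.205
def pose(o): return np.array(o['tool_pos']),R.from_quat(o['eef_rot'])
def rows(p,q,target,n):
    """linear world shift to target with n rows at fixed orientation"""
    return np.round(q.inv().apply((np.array(target)-p))/0.06/n,3)
E
python3 - <<'E'
from h import *
d=pickle.load(open('c0.pkl','rb'))
for n,uv,z in(('shelf near corner bot',(60,207),0),('shelf other bot',(141,122),0),('tray rim',(340,262),.06),('tray rim2',(300,335),.06),('tray rim',(365,256),.06),('tape',(197,138),.02)): print(n,onz(d['side'],uv,z).round(3))
print('scene shelf',onz(d['scene'],(385,157),0).round(3),onz(d['scene'],(303,130),0).round(3))
# plan: 8 rows with turn, straight to above tall
from plant import manip
o=manip.get_obs();p,q=pose(o);t=np.array([.468,-.1935,.20]);n=10
cy=np.arctan2(*q.apply([0,1,0])[[1,0]]);tot=-(YAW-cy);print('turn',tot)
for i in range(n):
    rem=t-p; s=rem/(n-i); r=tot/8 if i<8 else 0
    print((q.inv().apply(s)/.06).round(2),round(r,3)); p=p+s; q=q*R.from_rotvec([0,0,r])
E
```

```text
shelf near corner bot [ 0.817 -0.565  0.   ]
shelf other bot [ 0.433 -0.555  0.   ]
tray rim [0.682 0.2   0.06 ]
tray rim2 [0.893 0.192 0.06 ]
tray rim [0.64  0.248 0.06 ]
tape [ 0.436 -0.344  0.02 ]
scene shelf [ 0.482 -0.577  0.   ] [ 0.887 -0.622  0.   ]
turn -1.3389510394535145
[ 0.57 -0.42  0.05] -0.167
[ 0.63 -0.32  0.05] -0.167
[ 0.68 -0.21  0.05] -0.167
[ 0.7  -0.09  0.05] -0.167
[0.71 0.03 0.05] -0.167
[0.69 0.14 0.05] -0.167
[0.66 0.26 0.05] -0.167
[0.61 0.36 0.05] -0.167
[0.54 0.46 0.05] 0
[0.54 0.46 0.05] 0
```

Request:
servo_tool --jaw '[85,85,85,85,85]' --translation '[[0.57,-0.42,0.05],[0.63,-0.32,0.05],[0.68,-0.21,0.05],[0.7,-0.09,0.05],[0.71,0.03,0.05]]' --delta_rot '[[0,0,-0.167],[0,0,-0.167],[0,0,-0.167],[0,0,-0.167],[0,0,-0.167]]' --squeeze 50

```text
clock: 0.78
tool_pos: [0.3671, -0.3787, 0.2161]
eef_rot: [0.803, 0.596, -0.0, -0.0]
force: [0.3, 0.1, 0.6]
gripper_width: 0.0849
grasp_force: 0.0
```

Request:
servo_tool --jaw '[85,85,85,85,85]' --translation '[[0.69,0.14,0.05],[0.66,0.26,0.05],[0.61,0.36,0.05],[0.54,0.46,0.05],[0.54,0.46,0.05]]' --delta_rot '[[0,0,-0.167],[0,0,-0.167],[0,0,-0.167],[0,0,0],[0,0,0]]'

```text
clock: 1.4
tool_pos: [0.4693, -0.1926, 0.2011]
eef_rot: [0.632, 0.775, -0.0, -0.0]
force: [0.7, -0.4, 0.4]
gripper_width: 0.0852
grasp_force: 0.0
```

```bash
python3 - <<'E'
from h import *
from plant import manip
o=manip.get_obs();w=manip.camera('wrist');pickle.dump((o,w),open('w1.pkl','wb'));cv2.imwrite('pics/w1.png',w['pixels'])
E
```

```text
(no output)
```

View pics/w1.png

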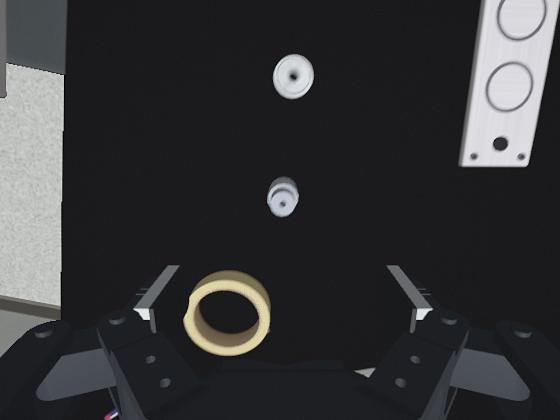

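The wrist view shows the tall die's top centre at (283,204), the low die's hole at (293,76), and ring marks m4 at (509,87) and m3 at about (522,16).

```bash
python3 - <<'E'
from h import *
o,w=pickle.load(open('w1.pkl','rb'))
g=cv2.cvtColor(w['pixels'],cv2.COLOR_BGR2GRAY)
def blob(x0,y0,x1,y1,dark=False):
    s=g[y0:y1,x0:x1];m=((s<130) if dark else (s>60)).astype(np.uint8)
    n,l,st,c=cv2.connectedComponentsWithStats(m);return [(st[i].tolist(),(c[i]+[x0,y0]).round(1)) for i in range(1,n) if st[i][4]>30]
print(blob(250,160,320,230)); print(blob(260,45,330,110)); print(blob(480,55,538,120,True))
for n,uv,z in(('tall',(283,204),.06),('low',(293.2,75.5),.018),('m4',(509,87),.01),('m3',(522,15.5),.01)): print(n,onz(w,uv,z,o).round(4))
E
```

```text
[([17, 17, 32, 40, 996], array([282.3, 196.5]))]
[([13, 9, 41, 45, 1454], array([293. ,  76.1]))]
[([6, 8, 27, 39, 89], array([493.8,  77. ])), ([27, 27, 26, 29, 65], array([523.4,  98.7]))]
tall [ 0.4701 -0.1947  0.06  ]
low [ 0.4565 -0.0806  0.018 ]
m4 [ 0.6668 -0.0458  0.01  ]
m3 [0.6551 0.0163 0.01  ]
```

Request:
servo_tool --jaw '[85,85,85,85,85]' --translation '[[-0.02,0,0.8],[0,0,0.8],[0,0,0.8],[0,0,0.7],[0,0,0.1]]' --delta_rot '[[0,0,0],[0,0,0],[0,0,0],[0,0,0],[0,0,0]]'

```text
clock: 2.08
tool_pos: [0.4676, -0.1944, 0.0073]
eef_rot: [0.632, 0.775, -0.001, -0.002]
force: [-0.3, -0.5, 1.1]
gripper_width: 0.0847
grasp_force: 0.0
```

Request:
servo_tool --jaw '[28,20,20,20,20]' --translation '[[0,0,0],[0,0,0],[0,0,0],[0,0,0],[0,0,0]]' --delta_rot '[[0,0,0],[0,0,0],[0,0,0],[0,0,0],[0,0,0]]'

```text
clock: 2.7
tool_pos: [0.4698, -0.1954, 0.0106]
eef_rot: [0.632, 0.775, 0.0, 0.001]
force: [-3.5, 0.1, 15.2]
gripper_width: 0.0285
grasp_force: 48.2
```

Request:
servo_tool --jaw '[20,20,20,20,20]' --translation '[[0,0,-0.2],[0,0,-0.5],[0,0,-0.6],[0,0,-0.3],[0,0,0]]' --delta_rot '[[0,0,0],[0,0,0],[0,0,0],[0,0,0],[0,0,0]]'

```text
clock: 3.32
tool_pos: [0.4696, -0.1953, 0.1062]
eef_rot: [0.632, 0.775, 0.0, 0.001]
force: [0.6, 0.3, -3.8]
gripper_width: 0.0287
grasp_force: 50.0
```

```bash
cat > go.py <<'E'
import sys
from h import *
from plant import manip
o=manip.get_obs();p,q=pose(o)
cy=np.arctan2(*q.apply([0,1,0])[[1,0]])
t=[float(a) for a in sys.argv[1:4]]
print('at',p.round(4),'rotz',round(-(YAW-cy),4),'tilt',q.apply([0,0,1]).round(4),'F',o['force'].round(1),'w',round(o['gripper_width'],4),'total units',rows(p,q,t,1))
E
python3 go.py .6659 -.0458 .1
```

```text
at [ 0.4696 -0.1953  0.1062] rotz -0.0033 tilt [ 0.0017 -0.0011 -1.    ] F [ 0.6  0.3 -3.8] w 0.0287 total units [1.786 3.704 0.106]
```

Request:
servo_tool --jaw '[20,20,20,20,20]' --translation '[[0.3,0.5,0],[0.44,0.92,0],[0.44,0.92,0],[0.4,0.86,0],[0.2,0.5,0]]' --delta_rot '[[0,0,0],[0,0,0],[0,0,0],[0,0,0],[0,0,0]]'

```text
clock: 3.95
tool_pos: [0.6662, -0.0429, 0.1031]
eef_rot: [0.631, 0.776, -0.0, -0.001]
force: [0.5, -0.6, -3.1]
gripper_width: 0.0289
grasp_force: 50.1
```

```bash
python3 go.py .6659 -.0458 .0206; python3 - <<'E'
from h import *
from plant import manip
o=manip.get_obs();w=manip.camera('wrist');pickle.dump((o,w),open('w2.pkl','wb'));cv2.imwrite('pics/w2.png',w['pixels'])
E
```

```text
at [ 0.6662 -0.0429  0.1031] rotz -0.0006 tilt [-0.0019  0.001  -1.    ] F [ 0.5 -0.6 -3.1] w 0.0289 total units [-0.048 -0.012  1.375]
```

View pics/w2.png

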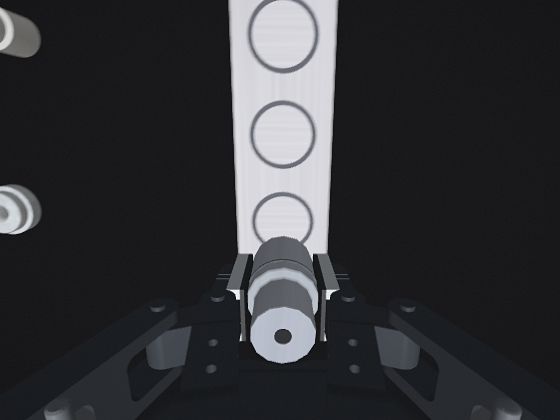

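The die is held straight, with its top hole at (283,337). Rings m1 to m3 are at (283,36), (283,134) and (283,221).

```bash
python3 - <<'E'
from h import *
o,w=pickle.load(open('w2.pkl','rb'))
g=cv2.cvtColor(w['pixels'],cv2.COLOR_BGR2GRAY)
for n,(r0,r1,c0,c1) in dict(r36=(30,42,240,330),r134=(128,140,240,330),r221=(216,226,240,330)).items():
    s=g[r0:r1,c0:c1].mean(0);i=np.where(s<180)[0]+c0;print(n,i)
c=g[0:260,279:288].mean(1);print(np.where(c<190)[0])
for n,uv,z in(('m1',(283.5,36),.01),('m2',(283.5,134),.01),('die',(283,336.5),.1525)): print(n,onz(w,uv,z,o).round(4))
E
```

```text
r36 [247 248 249 250 251 314 315 316 317 318]
r134 [250 251 252 253 312 313 314 315]
r221 [252 253 254 255 309 310 311 312 313 327 328 329]
[ 68  69  70  71  72  73 100 101 102 103 104 105 164 165 166 167 168 192
 193 194 195 196 236 237 238 239 240 241 242 243 244 245 246 247 248 249
 250 251 252 253 254 255 256 257 258 259]
m1 [0.641  0.0798 0.01  ]
m2 [0.654  0.0176 0.01  ]
die [ 0.6662 -0.0436  0.1525]
```

Request:
servo_tool --jaw '[20,20,20,20,20]' --translation '[[-0.035,0,0.4],[0,0,0.5],[0,0,0.3],[0,0,0.1],[0,0,0]]' --delta_rot '[[0,0,0],[0,0,0],[0,0,0],[0,0,0],[0,0,0]]'

```text
clock: 4.62
tool_pos: [0.6657, -0.0478, 0.0273]
eef_rot: [0.632, 0.775, 0.0, -0.0]
force: [0.0, -1.0, -2.3]
gripper_width: 0.0285
grasp_force: 50.1
```

```bash
python3 go.py .6665 -.0465 .0206
```

```text
at [ 0.6657 -0.0478  0.0273] rotz -0.003 tilt [-2.e-04  2.e-04 -1.e+00] F [ 0.  -1.  -2.3] w 0.0285 total units [0.018 0.017 0.111]
```

Request:
servo_tool --jaw '[20,20,20,20,20]' --translation '[[0.01,0,0.05],[0,0,0.04],[0,0,0],[0,0,0],[0,0,0]]' --delta_rot '[[0,0,0],[0,0,0],[0,0,0],[0,0,0],[0,0,0]]'

```text
clock: 5.25
tool_pos: [0.6656, -0.0472, 0.022]
eef_rot: [0.632, 0.775, 0.0, 0.0]
force: [0.3, 0.3, -2.7]
gripper_width: 0.0285
grasp_force: 50.1
```

```bash
python3 go.py .6665 -.0465 .0206
```

```text
at [ 0.6656 -0.0472  0.022 ] rotz -0.0029 tilt [ 1.e-04  1.e-04 -1.e+00] F [ 0.3  0.3 -2.7] w 0.0285 total units [0.009 0.017 0.023]
```

Request:
servo_tool --jaw '[20,20,20,20,20]' --translation '[[0.01,0.01,0.02],[0,0,0.02],[0,0,0],[0,0,0],[0,0,0]]' --delta_rot '[[0,0,0],[0,0,0],[0,0,0],[0,0,0],[0,0,0]]'

```text
clock: 5.88
tool_pos: [0.6661, -0.0466, 0.0207]
eef_rot: [0.632, 0.775, -0.0, 0.0]
force: [-9.1, -0.9, 17.5]
gripper_width: 0.0286
grasp_force: 52.3
```

Request:
servo_tool --jaw '[20,45,50,50,50]' --translation '[[0,0,-0.015],[0,0,0],[0,0,0],[0,0,0],[0,0,-0.3]]' --delta_rot '[[0,0,0],[0,0,0],[0,0,0],[0,0,0],[0,0,0]]'

```text
clock: 6.5
tool_pos: [0.6652, -0.0464, 0.0378]
eef_rot: [0.632, 0.775, -0.001, -0.001]
force: [-0.1, 1.2, 0.1]
gripper_width: 0.0501
grasp_force: 0.0
```

Request:
servo_tool --jaw '[50,60,60,60,60]' --translation '[[0,0,-0.9],[0,0,-0.9],[0,-0.4,-0.4],[0,-0.8,0],[0,-0.8,0]]' --delta_rot '[[0,0,0],[0,0,0],[0,0,0],[0,0,0],[0,0,0]]'

```text
clock: 7.12
tool_pos: [0.5473, -0.0707, 0.1717]
eef_rot: [0.632, 0.775, 0.0, 0.001]
force: [0.4, 0.1, 0.4]
gripper_width: 0.0597
grasp_force: 0.0
```

```bash
python3 go.py .4614 .0465 .15; python3 - <<'E'
from h import *
from plant import manip
o=manip.get_obs();w=manip.camera('wrist');pickle.dump((o,w),open('w3.pkl','wb'));cv2.imwrite('pics/w3.png',w['pixels'])
E
```

```text
at [ 0.5473 -0.0707  0.1717] rotz -0.0028 tilt [ 1.4e-03 -5.0e-04 -1.0e+00] F [0.4 0.1 0.4] w 0.0597 total units [ 2.202 -1.011  0.359]
```

View pics/w3.png

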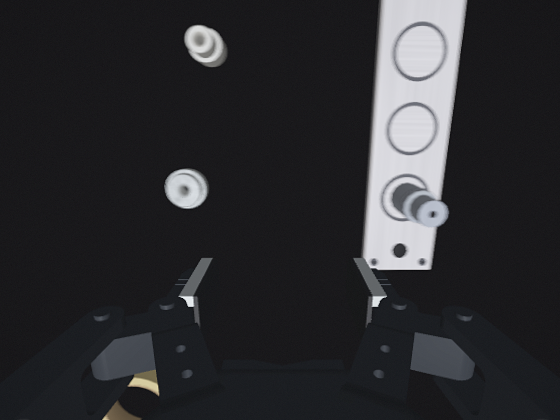

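The tall die stands in ring m4, with its top at (433,214). The low die is at (185,189), the medium's top at (199,39), m3 at (412,128) and m2 at (420,51).

```bash
python3 - <<'E'
from h import *
o,w=pickle.load(open('w3.pkl','rb'))
for n,uv,z in(('tall',(433,214),.07),('low',(185,189),.018),('med',(199,40),.045),('m3',(412,128),.01),('m2',(420,51.5),.01)): print(n,onz(w,uv,z,o).round(4))
E
python3 go.py .4563 -.0795 .05
```

```text
tall [ 0.6649 -0.047   0.07  ]
low [ 0.4556 -0.0803  0.018 ]
med [0.4588 0.044  0.045 ]
m3 [0.6513 0.0168 0.01  ]
m2 [0.6384 0.0801 0.01  ]
at [ 0.5421 -0.0722  0.171 ] rotz -0.0041 tilt [-0.0024 -0.0019 -1.    ] F [ 2.5 -2.8  1.4] w 0.0602 total units [ 0.169 -1.419  2.021]
```

Request:
servo_tool --jaw '[60,60,60,60,60]' --translation '[[0.085,-0.71,0.3],[0.085,-0.71,0.6],[0,0,0.8],[0,0,0.6],[0,0,0.2]]' --delta_rot '[[0,0,0],[0,0,0],[0,0,0],[0,0,0],[0,0,0]]'

```text
clock: 7.8
tool_pos: [0.4626, -0.0776, 0.0197]
eef_rot: [0.632, 0.775, -0.0, -0.001]
force: [0.5, 0.2, -0.0]
gripper_width: 0.06
grasp_force: 0.0
```

Request:
servo_tool --jaw '[60,60,60,60,60]' --translation '[[0,0,0.15],[0,0,0],[0,0,0],[0,0,0],[0,0,0]]' --delta_rot '[[0,0,0],[0,0,0],[0,0,0],[0,0,0],[0,0,0]]'

```text
clock: 8.43
tool_pos: [0.4631, -0.0778, 0.0117]
eef_rot: [0.632, 0.775, 0.0, 0.0]
force: [-0.4, -0.2, -0.4]
gripper_width: 0.06
grasp_force: 0.0
```

```bash
python3 go.py .4563 -.0795 .004;  python3 - <<'E'
from h import *
from plant import manip
o=manip.get_obs();w=manip.camera('wrist');pickle.dump((o,w),open('w4.pkl','wb'));cv2.imwrite('pics/w4.png',w['pixels'])
E
```

```text
at [ 0.4631 -0.0778  0.0117] rotz -0.0031 tilt [ 5.e-04 -1.e-04 -1.e+00] F [-0.4 -0.2 -0.4] w 0.06 total units [-0.005 -0.117  0.129]
```

View pics/w4.png

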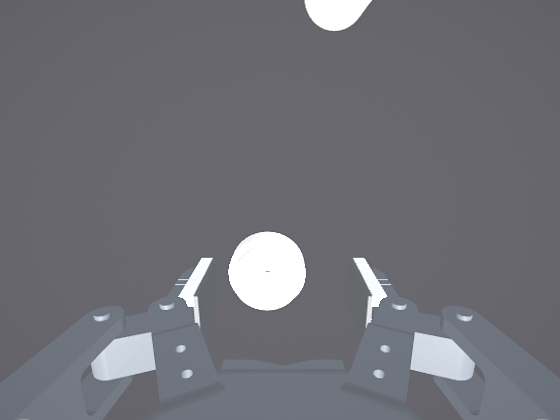

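The low die's hole is at (268,271), about 7 mm to the left of the finger centre line.

```bash
python3 - <<'E'
from h import *
o,w=pickle.load(open('w4.pkl','rb'))
p=onz(w,(267.5,271),.018,o);P,q=pose(o);print(p.round(4),rows(P,q,[p[0],p[1],.004],1))
E
```

```text
[ 0.4554 -0.0764  0.018 ] [ 0.049 -0.122  0.129]
```

Request:
servo_tool --jaw '[60,60,60,60,60]' --translation '[[0.015,-0.12,0.05],[0,0,0.05],[0,0,0.03],[0,0,0],[0,0,0]]' --delta_rot '[[0,0,0],[0,0,0],[0,0,0],[0,0,0],[0,0,0]]'

```text
clock: 9.1
tool_pos: [0.4558, -0.0782, 0.0036]
eef_rot: [0.632, 0.775, -0.0, -0.0]
force: [0.1, -0.7, 0.6]
gripper_width: 0.0601
grasp_force: 0.0
```

Request:
servo_tool --jaw '[45,38,30,30,30]' --translation '[[0,0,0],[0,0,0],[0,0,0],[0,0,0],[0,0,0]]' --delta_rot '[[0,0,0],[0,0,0],[0,0,0],[0,0,0],[0,0,0]]'

```text
clock: 9.72
tool_pos: [0.4556, -0.0783, 0.0039]
eef_rot: [0.632, 0.775, -0.0, 0.0]
force: [-4.6, 0.5, 12.3]
gripper_width: 0.036
grasp_force: 48.6
```

Request:
servo_tool --jaw '[30,30,30,30,30]' --translation '[[0,0,-0.2],[0,0,-0.6],[0,0,-0.7],[0.2,0.2,-0.2],[0.4,0.5,0]]' --delta_rot '[[0,0,0],[0,0,0],[0,0,0],[0,0,0],[0,0,0]]'

```text
clock: 10.35
tool_pos: [0.4903, -0.035, 0.1068]
eef_rot: [0.633, 0.774, 0.0, 0.001]
force: [0.3, 0.1, -1.4]
gripper_width: 0.0361
grasp_force: 50.5
```

Request:
servo_tool --jaw '[30,30,30,30,30]' --translation '[[0.64,0.74,0],[0.64,0.74,0],[0.64,0.74,0],[0.54,0.63,0],[0,0,0]]' --delta_rot '[[0,0,0],[0,0,0],[0,0,0],[0,0,0],[0,0,0]]'

```text
clock: 10.98
tool_pos: [0.628, 0.1492, 0.1048]
eef_rot: [0.631, 0.776, 0.001, -0.001]
force: [0.0, -0.6, -1.4]
gripper_width: 0.036
grasp_force: 50.5
```

Request:
servo_tool --jaw '[30,30,30,30,30]' --translation '[[0,0,0],[0,0,0],[0,0,0],[0,0,0],[0,0,0]]' --delta_rot '[[0,0,0],[0,0,0],[0,0,0],[0,0,0],[0,0,0]]'

```text
clock: 11.6
tool_pos: [0.6275, 0.1441, 0.1057]
eef_rot: [0.632, 0.775, 0.0, 0.0]
force: [0.5, 0.0, -1.7]
gripper_width: 0.0359
grasp_force: 50.5
```

```bash
python3 go.py .6265 .1447 .014;  python3 - <<'E'
from h import *
from plant import manip
o=manip.get_obs();w=manip.camera('wrist');pickle.dump((o,w),open('w5.pkl','wb'));cv2.imwrite('pics/w5.png',w['pixels'])
E
```

```text
at [0.6275 0.1441 0.1057] rotz -0.0033 tilt [ 1.e-04  0.e+00 -1.e+00] F [ 0.5  0.  -1.7] w 0.0359 total units [ 0.013 -0.015  1.528]
```

View pics/w5.png

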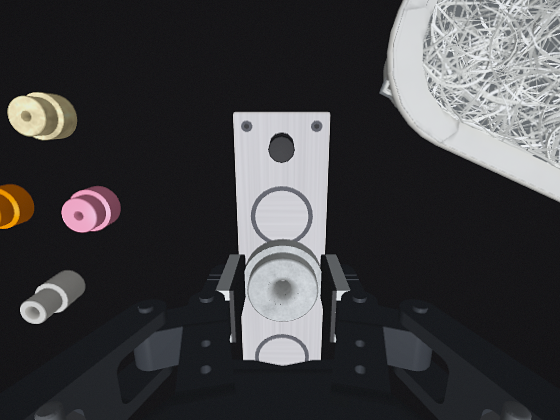

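The low die is held level, with its hole at (283,290). The ring next to the post, m1, is visible at (281.5,215).

```bash
python3 - <<'E'
from h import *
o,w=pickle.load(open('w5.pkl','rb'))
g=cv2.cvtColor(w['pixels'],cv2.COLOR_BGR2GRAY);s=g[210:220,240:325].mean(0);print(np.where(s<190)[0]+240)
c=g[170:240,279:285].mean(1);print(np.where(c<190)[0]+170)
for n,uv,z in(('die',(283,290),.12),('m1',(281.5,215),.01),('short',(33,116),.03),('med',(33,312),.045),('postbase?',(281.5,147),.055)): print(n,onz(w,uv,z,o).round(4))
E
```

```text
[251 252 253 254 255 308 309 310 311 312]
[186 187 188 189 190 239]
die [0.628  0.1417 0.12  ]
m1 [0.6265 0.1445 0.01  ]
short [0.4511 0.1838 0.03  ]
med [0.4607 0.0452 0.045 ]
postbase? [0.6155 0.1984 0.055 ]
```

Request:
servo_tool --jaw '[30,30,30,30,30]' --translation '[[0.015,-0.015,0.4],[0,0,0.6],[0,0,0.4],[0,0,0.08],[0,0,0]]' --delta_rot '[[0,0,0],[0,0,0],[0,0,0],[0,0,0],[0,0,0]]'

```text
clock: 12.28
tool_pos: [0.6267, 0.1452, 0.0173]
eef_rot: [0.632, 0.775, 0.0, 0.0]
force: [-0.2, 0.6, -1.1]
gripper_width: 0.0359
grasp_force: 50.5
```

Request:
servo_tool --jaw '[30,30,30,30,30]' --translation '[[0,0,0.03],[0,0,0],[0,0,0],[0,0,0],[0,0,0]]' --delta_rot '[[0,0,0],[0,0,0],[0,0,0],[0,0,0],[0,0,0]]'

```text
clock: 12.9
tool_pos: [0.6265, 0.145, 0.015]
eef_rot: [0.632, 0.775, 0.0, -0.0]
force: [0.9, 0.5, -1.7]
gripper_width: 0.0357
grasp_force: 50.5
```

Request:
servo_tool --jaw '[30,30,30,30,30]' --translation '[[0,0,0.02],[0,0,0],[0,0,0],[0,0,0],[0,0,0]]' --delta_rot '[[0,0,0],[0,0,0],[0,0,0],[0,0,0],[0,0,0]]'

```text
clock: 13.52
tool_pos: [0.6266, 0.145, 0.014]
eef_rot: [0.632, 0.775, 0.0, 0.0]
force: [-2.5, -0.3, 5.6]
gripper_width: 0.0357
grasp_force: 51.3
```

Contact. I'll release, rise, and move on towards the medium die.

Request:
servo_tool --jaw '[45,55,55,55,55]' --translation '[[0,0,0],[0,0,0],[0,0,0],[0,0,-0.3],[0,0,-0.8]]' --delta_rot '[[0,0,0],[0,0,0],[0,0,0],[0,0,0],[0,0,0]]'

```text
clock: 14.15
tool_pos: [0.6254, 0.1448, 0.0798]
eef_rot: [0.632, 0.775, -0.001, -0.001]
force: [0.8, 0.5, 1.4]
gripper_width: 0.0551
grasp_force: 0.0
```

Request:
servo_tool --jaw '[60,60,60,60,60]' --translation '[[0,0,-0.5],[-0.4,-0.6,0],[-0.4,-0.9,0],[-0.4,-0.9,0],[0,0,0]]' --delta_rot '[[0,0,0],[0,0,0],[0,0,0],[0,0,0],[0,0,0]]'

```text
clock: 14.78
tool_pos: [0.4973, 0.0429, 0.1108]
eef_rot: [0.633, 0.774, -0.001, 0.0]
force: [0.5, 0.8, 0.2]
gripper_width: 0.0599
grasp_force: 0.0
```

```bash
python3 go.py .4606 .0465 .008
```

```text
at [0.4973 0.0429 0.1108] rotz -0.0056 tilt [-6.0e-04 -2.3e-03 -1.0e+00] F [0.5 0.8 0.2] w 0.0599 total units [ 0.184 -0.586  1.713]
```

Request:
servo_tool --jaw '[60,60,60,60,60]' --translation '[[0.16,-0.64,0],[0,0,0.4],[0,0,0],[0,0,0],[0,0,0]]' --delta_rot '[[0,0,0],[0,0,0],[0,0,0],[0,0,0],[0,0,0]]'

```text
clock: 15.4
tool_pos: [0.461, 0.0475, 0.0865]
eef_rot: [0.632, 0.775, 0.0, 0.0]
force: [-0.1, 0.5, -0.1]
gripper_width: 0.06
grasp_force: 0.0
```

```bash
python3 go.py .4606 .0465 .008; python3 - <<'E'
from h import *
from plant import manip
o=manip.get_obs();w=manip.camera('wrist');pickle.dump((o,w),open('w6.pkl','wb'));cv2.imwrite('pics/w6.png',w['pixels'])
E
```

```text
at [0.461  0.0475 0.0865] rotz -0.0029 tilt [ 1.e-03  2.e-04 -1.e+00] F [-0.1  0.5 -0.1] w 0.06 total units [-0.016 -0.011  1.308]
```

View pics/w6.png

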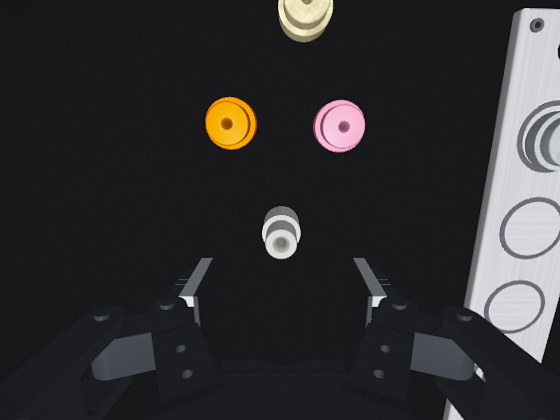

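The medium die, with its top at (281,243), is centred between the fingers. Now I'll descend, grip and lift.

Request:
servo_tool --jaw '[60,60,60,60,60]' --translation '[[-0.01,-0.01,0.5],[0,0,0.5],[0,0,0.3],[0,0,0],[0,0,0]]' --delta_rot '[[0,0,0],[0,0,0],[0,0,0],[0,0,0],[0,0,0]]'

```text
clock: 16.08
tool_pos: [0.4603, 0.0467, 0.0086]
eef_rot: [0.632, 0.775, 0.0, 0.0]
force: [-0.6, 0.6, -0.7]
gripper_width: 0.06
grasp_force: 0.0
```

Request:
servo_tool --jaw '[40,18,18,18,18]' --translation '[[0,0,0],[0,0,0],[0,0,0],[0,0,0],[0,0,0]]' --delta_rot '[[0,0,0],[0,0,0],[0,0,0],[0,0,0],[0,0,0]]'

```text
clock: 16.7
tool_pos: [0.4602, 0.0465, 0.0085]
eef_rot: [0.632, 0.775, 0.0, 0.0]
force: [-2.2, -0.6, 11.8]
gripper_width: 0.0246
grasp_force: 48.4
```

Request:
servo_tool --jaw '[18,18,18,18,18]' --translation '[[0,0,-0.2],[0,0,-0.6],[0,0,-0.7],[-0.1,0.2,-0.3],[-0.2,0.5,0]]' --delta_rot '[[0,0,0],[0,0,0],[0,0,0],[0,0,0],[0,0,0]]'

```text
clock: 17.32
tool_pos: [0.5053, 0.0372, 0.1183]
eef_rot: [0.632, 0.775, 0.001, 0.001]
force: [0.3, -0.3, -1.2]
gripper_width: 0.0246
grasp_force: 49.3
```

Request:
servo_tool --jaw '[18,18,18,18,18]' --translation '[[-0.3,0.8,0],[-0.3,0.8,0],[-0.23,0.75,0],[0,0,0],[0,0,0]]' --delta_rot '[[0,0,0],[0,0,0],[0,0,0],[0,0,0],[0,0,0]]'

```text
clock: 17.95
tool_pos: [0.652, 0.0171, 0.116]
eef_rot: [0.632, 0.775, -0.0, -0.0]
force: [-0.1, 0.1, -1.4]
gripper_width: 0.0251
grasp_force: 49.7
```

```bash
python3 go.py .6533 .0176 .0185; python3 - <<'E'
from h import *
from plant import manip
o=manip.get_obs();w=manip.camera('wrist');pickle.dump((o,w),open('w7.pkl','wb'));cv2.imwrite('pics/w7.png',w['pixels'])
E
```

```text
at [0.652  0.0171 0.116 ] rotz -0.0027 tilt [-8.e-04  5.e-04 -1.e+00] F [-0.1  0.1 -1.4] w 0.0251 total units [0.002 0.024 1.624]
```

View pics/w7.png

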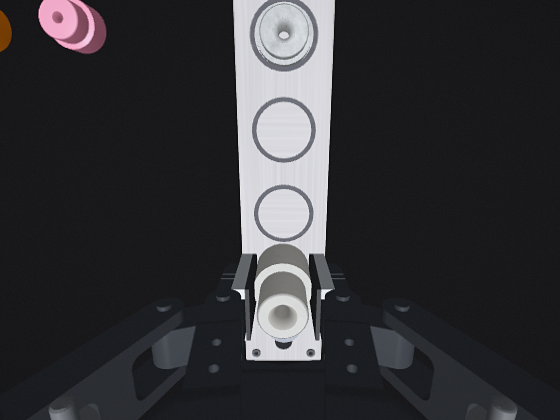

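The low die sits centred in m1 at (284,33), and m3 is at (283,213) below the held medium die. The tall die should be hidden behind the medium, which I'll check by projecting it.

```bash
python3 - <<'E'
from h import *
o,w=pickle.load(open('w7.pkl','rb'))
T=np.eye(4);T[:3,:3]=R.from_quat(o['eef_rot']).as_matrix();T[:3,3]=o['tool_pos'];T=np.linalg.inv(T@w['T_tool_cam'])
for n,P in(('talltop',(.666,-.0465,.07)),('plug',(.647+.0309,.0497-.1488,.013)),('m4',(.6665,-.0458,.01)),('m3',(.6533,.0176,.01))):
    q=T@np.array([*P,1]);print(n,cv2.projectPoints(np.array([q[:3]]),np.zeros(3),np.zeros(3),w['mtx'],w['dist'])[0].ravel().round(1))
for n,uv,z in(('low',(284,33.5),.028),('m2',(284,130),.01),('m3',(283.5,213),.01),('medtop',(282.5,317),.116-.0085+.045)): print(n,onz(w,uv,z,o).round(4))
s=cv2.cvtColor(w['pixels'],cv2.COLOR_BGR2GRAY)
print(np.where(s[205:222,245:325].mean(0)<190)[0]+245)
o=__import__('plant').manip.get_obs()
w=__import__('plant').manip.camera('side');cv2.imwrite('pics/s2.png',cv2.resize(w['pixels'][140:270,215:385],None,fx=4.5,fy=4.5,interpolation=cv2.INTER_CUBIC))
E
```

```text
talltop [284.1 327.7]
plug [284.9 340.3]
m4 [284.5 284.3]
m3 [284.5 212. ]
low [0.6274 0.1401 0.028 ]
m2 [0.6399 0.0802 0.01  ]
m3 [0.6527 0.0166 0.01  ]
medtop [0.652  0.0156 0.1525]
[254 255 256 257 258 308 309 310 311 312]
```

View pics/s2.png

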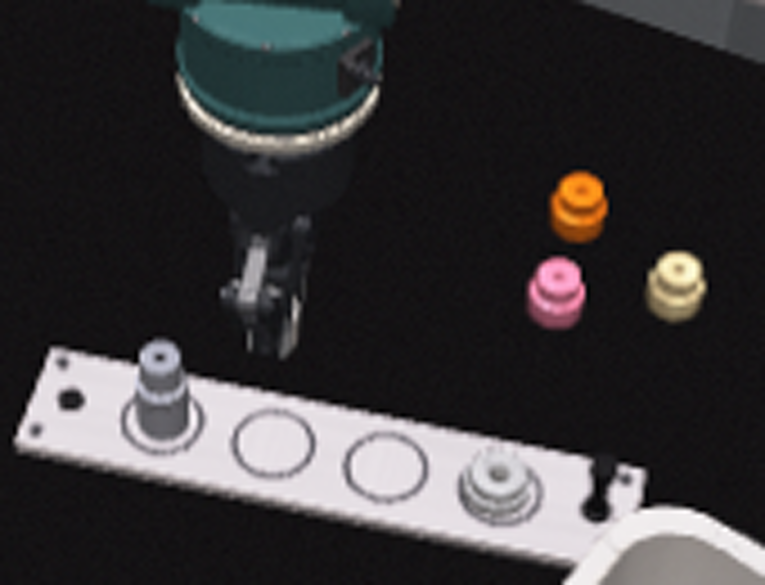

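The tall die is well placed in m4. The low die looks about 2 mm off towards m2, so I'll check it later. Next I'll lower the medium die with a +1 mm correction.

Request:
servo_tool --jaw '[18,18,18,18,18]' --translation '[[0.015,0.015,0.5],[0,0,0.6],[0,0,0.4],[0,0,0.08],[0,0,0]]' --delta_rot '[[0,0,0],[0,0,0],[0,0,0],[0,0,0],[0,0,0]]'

```text
clock: 18.68
tool_pos: [0.6535, 0.0181, 0.0219]
eef_rot: [0.632, 0.775, 0.0, 0.0]
force: [0.6, 0.5, -1.1]
gripper_width: 0.025
grasp_force: 49.7
```

Request:
servo_tool --jaw '[18,18,18,18,18]' --translation '[[0,0,0.03],[0,0,0],[0,0,0],[0,0,0],[0,0,0]]' --delta_rot '[[0,0,0],[0,0,0],[0,0,0],[0,0,0],[0,0,0]]'

```text
clock: 19.3
tool_pos: [0.6534, 0.018, 0.0192]
eef_rot: [0.632, 0.775, -0.0, -0.0]
force: [0.2, -0.9, -1.6]
gripper_width: 0.0249
grasp_force: 49.7
```

Request:
servo_tool --jaw '[18,18,18,18,18]' --translation '[[0,0,0.015],[0,0,0],[0,0,0],[0,0,0],[0,0,0]]' --delta_rot '[[0,0,0],[0,0,0],[0,0,0],[0,0,0],[0,0,0]]'

```text
clock: 19.92
tool_pos: [0.6535, 0.018, 0.0186]
eef_rot: [0.632, 0.775, 0.0, 0.0]
force: [-2.3, -0.7, 5.8]
gripper_width: 0.025
grasp_force: 50.3
```

Request:
servo_tool --jaw '[35,50,50,50,50]' --translation '[[0,0,0],[0,0,0],[0,0,0],[0,0,-0.3],[0,0,-0.9]]' --delta_rot '[[0,0,0],[0,0,0],[0,0,0],[0,0,0],[0,0,0]]'

```text
clock: 20.55
tool_pos: [0.6521, 0.0179, 0.0899]
eef_rot: [0.632, 0.775, -0.001, -0.002]
force: [-0.0, -0.1, 1.1]
gripper_width: 0.0499
grasp_force: 0.0
```

Request:
servo_tool --jaw '[60,60,60,60,60]' --translation '[[0,0,-0.7],[0.5,-0.4,0],[0.7,-0.57,0],[0.7,-0.57,0],[0.7,-0.57,0]]' --delta_rot '[[0,0,0],[0,0,0],[0,0,0],[0,0,0],[0,0,0]]'

```text
clock: 21.18
tool_pos: [0.4969, 0.1464, 0.1335]
eef_rot: [0.632, 0.775, 0.0, 0.001]
force: [0.6, -0.1, 0.4]
gripper_width: 0.0599
grasp_force: 0.0
```

Request:
servo_tool --jaw '[60,60,60,60,60]' --translation '[[0.6,-0.5,0],[0.2,-0.15,0],[0,0,0],[0,0,0],[0,0,0]]' --delta_rot '[[0,0,0],[0,0,0],[0,0,0],[0,0,0],[0,0,0]]'

```text
clock: 21.8
tool_pos: [0.451, 0.1838, 0.1322]
eef_rot: [0.633, 0.774, -0.0, -0.0]
force: [0.3, -0.5, -0.6]
gripper_width: 0.0601
grasp_force: 0.0
```

```bash
python3 go.py .4490 .184 .008; python3 - <<'E'
from h import *
from plant import manip
o=manip.get_obs();w=manip.camera('wrist');pickle.dump((o,w),open('w8.pkl','wb'));cv2.imwrite('pics/w8.png',w['pixels'])
h=cv2.cvtColor(w['pixels'],cv2.COLOR_BGR2HSV);print(w['pixels'][250:290:10,283])
g=cv2.cvtColor(w['pixels'],cv2.COLOR_BGR2GRAY);m=(g[150:,210:345]>110).astype(np.uint8)
n,l,st,c=cv2.connectedComponentsWithStats(m);print([(st[i].tolist(),c[i].round(1)) for i in range(1,n) if st[i][4]>200])
E
```

```text
at [0.451  0.1838 0.1322] rotz -0.0047 tilt [-1.e-04  1.e-04 -1.e+00] F [ 0.3 -0.5 -0.6] w 0.0601 total units [ 0.01  -0.033  2.071]
[[35 33 34]
 [35 32 33]
 [34 32 32]
 [34 30 31]]
[([49, 37, 38, 42, 1266], array([67.4, 57.5])), ([76, 111, 37, 43, 1038], array([ 95.1, 133.3])), ([9, 115, 25, 37, 577], array([ 19.4, 133.9]))]
```

Request:
servo_tool --jaw '[60,60,60,60,60]' --translation '[[0.01,-0.05,0.5],[0,0,0.7],[0,0,0.6],[0,0,0.27],[0,0,0]]' --delta_rot '[[0,0,0],[0,0,0],[0,0,0],[0,0,0],[0,0,0]]'

```text
clock: 22.48
tool_pos: [0.447, 0.1845, 0.0077]
eef_rot: [0.632, 0.775, -0.001, -0.0]
force: [-0.1, 0.3, 0.1]
gripper_width: 0.0601
grasp_force: 0.0
```

Request:
servo_tool --jaw '[45,25,25,25,25]' --translation '[[0,0,0.02],[0,0,0],[0,0,0],[0,0,0],[0,0,0]]' --delta_rot '[[0,0,0],[0,0,0],[0,0,0],[0,0,0],[0,0,0]]'

```text
clock: 23.1
tool_pos: [0.4478, 0.1847, 0.0081]
eef_rot: [0.632, 0.775, 0.001, 0.001]
force: [-2.5, -0.9, 9.4]
gripper_width: 0.0306
grasp_force: 48.5
```

Request:
servo_tool --jaw '[25,25,25,25,25]' --translation '[[0,0,-0.2],[0,0,-0.6],[0,0,-0.7],[-0.15,0.18,-0.3],[-0.4,0.5,0]]' --delta_rot '[[0,0,0],[0,0,0],[0,0,0],[0,0,0],[0,0,0]]'

```text
clock: 23.72
tool_pos: [0.4945, 0.1611, 0.1178]
eef_rot: [0.631, 0.776, 0.001, 0.001]
force: [1.1, 0.8, -2.3]
gripper_width: 0.0303
grasp_force: 49.9
```

Request:
servo_tool --jaw '[25,25,25,25,25]' --translation '[[-0.6,0.7,0],[-0.6,0.7,0],[-0.6,0.7,0],[0,0,0],[0,0,0]]' --delta_rot '[[0,0,0],[0,0,0],[0,0,0],[0,0,0],[0,0,0]]'

```text
clock: 24.35
tool_pos: [0.6385, 0.0802, 0.1155]
eef_rot: [0.632, 0.775, 0.0, -0.0]
force: [-0.1, -0.1, -2.3]
gripper_width: 0.0307
grasp_force: 50.1
```

```bash
python3 go.py .640 .0808 .0181; python3 - <<'E'
from h import *
from plant import manip
o=manip.get_obs();w=manip.camera('wrist');pickle.dump((o,w),open('w9.pkl','wb'));cv2.imwrite('pics/w9.png',cv2.resize(w['pixels'][0:400,150:420],None,fx=2,fy=1.5)[:600] if 0 else w['pixels'])
E
```

```text
at [0.6385 0.0802 0.1155] rotz -0.0029 tilt [-2.e-04  7.e-04 -1.e+00] F [-0.1 -0.1 -2.3] w 0.0307 total units [0.003 0.026 1.623]
```

View pics/w9.png

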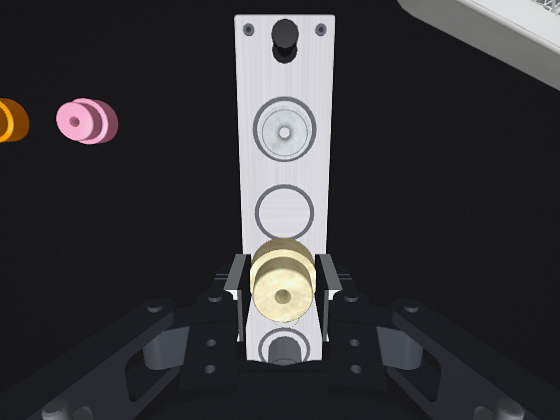

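The brass die is held, with its hole at (283,296). Ring m2 is at (284,213), and the low die is in m1 at (285,130). I'll measure these numerically.

```bash
python3 - <<'E'
from h import *
o,w=pickle.load(open('w9.pkl','rb'))
for v in(291,294,296): print('short',v,onz(w,(283,v),.1374,o).round(4))
print('m2',onz(w,(284,213),.01,o).round(4),'m1',onz(w,(285,129),.01,o).round(4),'low',onz(w,(284.5,132),.028,o).round(4))
g=cv2.cvtColor(w['pixels'],cv2.COLOR_BGR2GRAY)
print(g[90:170,285].tolist());print(g[128,248:322].tolist());print(g[180:245,284].tolist())
E
```

```text
short 291 [0.6381 0.0815 0.1374]
short 294 [0.6384 0.0801 0.1374]
short 296 [0.6386 0.0791 0.1374]
m2 [0.6396 0.0799 0.01  ] m1 [0.6271 0.1442 0.01  ] low [0.6269 0.1424 0.028 ]
[213, 213, 213, 213, 215, 208, 164, 108, 112, 112, 129, 198, 219, 217, 218, 211, 208, 209, 211, 174, 188, 208, 205, 206, 212, 213, 210, 212, 213, 213, 211, 212, 207, 196, 184, 165, 149, 174, 214, 219, 216, 216, 217, 216, 217, 219, 224, 190, 136, 134, 151, 173, 186, 199, 209, 208, 208, 210, 214, 215, 211, 213, 216, 215, 208, 173, 180, 207, 218, 165, 111, 99, 211, 217, 215, 215, 214, 215, 214, 214]
[216, 219, 217, 215, 182, 111, 111, 111, 105, 200, 218, 214, 210, 213, 151, 197, 209, 207, 207, 209, 208, 206, 204, 202, 204, 206, 210, 205, 198, 186, 173, 157, 143, 174, 209, 215, 214, 214, 211, 192, 160, 152, 165, 176, 188, 196, 206, 206, 210, 215, 218, 219, 219, 216, 215, 214, 216, 219, 165, 189, 205, 206, 211, 228, 103, 110, 111, 110, 159, 223, 217, 217, 219, 215]
[216, 216, 217, 222, 145, 110, 112, 110, 166, 215, 217, 218, 218, 216, 216, 216, 218, 216, 217, 218, 219, 219, 215, 218, 219, 220, 218, 215, 213, 216, 218, 219, 220, 218, 217, 217, 217, 217, 218, 219, 221, 220, 217, 218, 217, 218, 218, 217, 216, 217, 216, 215, 216, 220, 222, 218, 220, 188, 129, 115, 120, 121, 119, 117, 118]
```

Request:
servo_tool --jaw '[25,25,25,25,25]' --translation '[[0.01,0.02,0.5],[0,0,0.6],[0,0,0.4],[0,0,0.08],[0,0,0]]' --delta_rot '[[0,0,0],[0,0,0],[0,0,0],[0,0,0],[0,0,0]]'

```text
clock: 25.02
tool_pos: [0.64, 0.0813, 0.021]
eef_rot: [0.632, 0.775, 0.0, 0.0]
force: [0.5, -0.4, -1.4]
gripper_width: 0.0299
grasp_force: 50.1
```

Request:
servo_tool --jaw '[25,25,25,25,25]' --translation '[[0,0,0.03],[0,0,0],[0,0,0],[0,0,0],[0,0,0]]' --delta_rot '[[0,0,0],[0,0,0],[0,0,0],[0,0,0],[0,0,0]]'

```text
clock: 25.65
tool_pos: [0.64, 0.0807, 0.0183]
eef_rot: [0.632, 0.775, 0.0, -0.0]
force: [0.4, 0.1, -2.2]
gripper_width: 0.0306
grasp_force: 50.1
```

Request:
servo_tool --jaw '[25,25,25,25,25]' --translation '[[0,0,0.015],[0,0,0],[0,0,0],[0,0,0],[0,0,0]]' --delta_rot '[[0,0,0],[0,0,0],[0,0,0],[0,0,0],[0,0,0]]'

```text
clock: 26.28
tool_pos: [0.64, 0.0807, 0.0182]
eef_rot: [0.632, 0.775, -0.0, 0.0]
force: [-6.0, -1.6, 12.7]
gripper_width: 0.0304
grasp_force: 51.8
```

Request:
servo_tool --jaw '[40,50,50,50,50]' --translation '[[0,0,0],[0,0,0],[0,0,0],[0,0,-0.3],[0,0,-0.8]]' --delta_rot '[[0,0,0],[0,0,0],[0,0,0],[0,0,0],[0,0,0]]'

```text
clock: 26.9
tool_pos: [0.6389, 0.0807, 0.0834]
eef_rot: [0.632, 0.775, -0.001, -0.001]
force: [-0.0, 0.7, 0.4]
gripper_width: 0.0497
grasp_force: 0.0
```

Request:
servo_tool --jaw '[60,60,60,60,60]' --translation '[[0,0,-0.6],[0.54,0,-0.1],[0.54,0,0],[0,0,0],[0,0,0]]' --delta_rot '[[0,0,0],[0,0,0],[0,0,0],[0,0,0],[0,0,0]]'

```text
clock: 27.52
tool_pos: [0.6272, 0.1436, 0.1261]
eef_rot: [0.632, 0.775, 0.0, 0.0]
force: [-0.1, -1.0, 0.5]
gripper_width: 0.0601
grasp_force: 0.0
```

```bash
python3 go.py .6268 .1445 .0145; python3 - <<'E'
from h import *
from plant import manip
o=manip.get_obs();w=manip.camera('wrist');pickle.dump((o,w),open('w10.pkl','wb'))
g=cv2.cvtColor(w['pixels'],cv2.COLOR_BGR2GRAY)
for name,c in(('m1',(.6268,.1445)),):
    T=np.eye(4);T[:3,:3]=R.from_quat(o['eef_rot']).as_matrix();T[:3,3]=o['tool_pos'];T=np.linalg.inv(T@w['T_tool_cam'])
    q=T@np.array([*c,.01,1]);u,v=cv2.projectPoints(np.array([q[:3]]),np.zeros(3),np.zeros(3),w['mtx'],w['dist'])[0].ravel().astype(int);print(u,v)
    print(v-45,g[v-45:v+45,u].tolist());print(u-45,g[v,u-45:u+45].tolist())
E
```

```text
at [0.6272 0.1436 0.1261] rotz -0.0033 tilt [ 6.e-04 -4.e-04 -1.e+00] F [-0.1 -1.   0.5] w 0.0601 total units [ 0.017 -0.005  1.86 ]
282 207
162 [208, 208, 208, 208, 208, 208, 208, 208, 208, 208, 208, 208, 208, 208, 208, 208, 208, 211, 197, 128, 104, 106, 100, 206, 210, 211, 216, 150, 94, 147, 197, 201, 204, 147, 102, 116, 188, 200, 199, 202, 204, 200, 203, 206, 206, 206, 196, 177, 148, 188, 209, 211, 214, 201, 126, 103, 109, 114, 117, 130, 144, 161, 175, 186, 199, 201, 201, 203, 206, 203, 202, 208, 206, 198, 183, 205, 208, 207, 207, 208, 207, 207, 207, 207, 207, 207, 208, 207, 207, 207]
237 [23, 22, 19, 41, 210, 211, 207, 209, 210, 210, 209, 205, 205, 212, 210, 207, 191, 98, 103, 102, 129, 219, 203, 191, 197, 203, 186, 90, 166, 203, 200, 195, 198, 199, 199, 201, 199, 199, 199, 195, 185, 195, 202, 202, 202, 206, 202, 199, 198, 201, 201, 197, 198, 202, 198, 205, 207, 207, 205, 206, 203, 205, 143, 97, 213, 203, 190, 188, 217, 197, 96, 101, 102, 97, 218, 210, 208, 212, 208, 208, 210, 208, 206, 206, 206, 204, 213, 8, 19, 22]
```

```bash
python3 - <<'E'
from h import *
o,w=pickle.load(open('w10.pkl','rb'))
T=np.eye(4);T[:3,:3]=R.from_quat(o['eef_rot']).as_matrix();T[:3,3]=o['tool_pos'];T=np.linalg.inv(T@w['T_tool_cam'])
t=np.linspace(0,2*np.pi,73)
c=onz(w,(282.2,209.3),.01,o);print('ring centre',c.round(4))
def ext(c,r,z):
    P=np.c_[c[0]+r*np.cos(t),c[1]+r*np.sin(t),0*t+z,0*t+1]@T.T
    q=cv2.projectPoints(P[:,:3],np.zeros(3),np.zeros(3),w['mtx'],w['dist'])[0][:,0];return q.min(0).round(1),q.max(0).round(1)
print('ring',ext(c,.024,.01))
for dy in(0,-.001,-.002,-.003):
    e=np.array(c[:2])+dy*np.array([-.2036,.979])
    print(dy,'bottom',ext(e,.019,.01),'mid',ext(e,.019,.02),'top30',ext(e,.015,.028),'hole',ext(e,.0,.028)[0])
cv2.imwrite('pics/w10.png',cv2.resize(w['pixels'][150:270,210:360],None,fx=5,fy=5,interpolation=cv2.INTER_CUBIC))
E
```

```text
ring centre [0.627  0.1431 0.01  ]Traceback (most recent call last):
  File "<stdin>", line 9, in <module>
  File "<stdin>", line 8, in ext
cv2.error: OpenCV(4.12.0) /io/opencv/modules/calib3d/src/calibration_base.cpp:1490: error: (-215:Assertion failed) npoints >= 0 && (depth == CV_32F || depth == CV_64F) in function 'projectPoints'
```

```bash
python3 - <<'E'
from h import *
o,w=pickle.load(open('w10.pkl','rb'))
T=np.eye(4);T[:3,:3]=R.from_quat(o['eef_rot']).as_matrix();T[:3,3]=o['tool_pos'];T=np.linalg.inv(T@w['T_tool_cam'])
t=np.linspace(0,2*np.pi,73)
c=onz(w,(282.2,209.3),.01,o)
def ext(c,r,z):
    P=np.ascontiguousarray((np.c_[c[0]+r*np.cos(t),c[1]+r*np.sin(t),0*t+z,0*t+1]@T.T)[:,:3])
    q=cv2.projectPoints(P,np.zeros(3),np.zeros(3),w['mtx'],w['dist'])[0][:,0];return [q[:,1].min().round(1),q[:,1].max().round(1),(q[:,0].max()-q[:,0].min()).round(1)]
print('ring',ext(c,.024,.01))
for dy in(0,-.001,-.002,-.003):
    e=np.array(c[:2])+dy*np.array([-.2036,.979])
    print(dy,'bottom',ext(e,.019,.01),'mid',ext(e,.019,.02),'top30',ext(e,.015,.028),'hole',ext(e,.0,.028)[0])
E
```

```text
ring [np.float64(180.9), np.float64(236.3), np.float64(57.4)]
0 bottom [np.float64(187.0), np.float64(230.8), np.float64(45.4)] mid [np.float64(189.4), np.float64(234.8), np.float64(47.1)] top30 [np.float64(196.6), np.float64(233.4), np.float64(38.3)] hole 215.3
-0.001 bottom [np.float64(188.2), np.float64(231.9), np.float64(45.4)] mid [np.float64(190.7), np.float64(235.9), np.float64(47.1)] top30 [np.float64(197.9), np.float64(234.6), np.float64(38.3)] hole 216.6
-0.002 bottom [np.float64(189.3), np.float64(233.0), np.float64(45.3)] mid [np.float64(191.9), np.float64(237.1), np.float64(47.0)] top30 [np.float64(199.2), np.float64(235.8), np.float64(38.2)] hole 217.8
-0.003 bottom [np.float64(190.5), np.float64(234.1), np.float64(45.3)] mid [np.float64(193.1), np.float64(238.2), np.float64(47.0)] top30 [np.float64(200.4), np.float64(237.0), np.float64(38.2)] hole 219.0
```

The low die is only about 1.3 mm off its mark, so I'll leave it there. I'll retreat and take a final look.

Request:
servo_tool --jaw '[60,60,60,60,60]' --translation '[[0,0,-0.6],[0,-0.7,-0.5],[0,-0.9,0],[0,-0.8,0],[0,0,0]]' --delta_rot '[[0,0,0],[0,0,0],[0,0,0],[0,0,0],[0,0,0]]'

```text
clock: 28.2
tool_pos: [0.4838, 0.1136, 0.1918]
eef_rot: [0.633, 0.774, -0.001, 0.001]
force: [1.0, -1.3, -0.2]
gripper_width: 0.0599
grasp_force: 0.0
```

```bash
python3 - <<'E'
import cv2
from plant import manip
w=manip.camera('side');cv2.imwrite('pics/s3.png',cv2.resize(w['pixels'][140:270,215:385],None,fx=4.5,fy=4.5,interpolation=cv2.INTER_CUBIC))
E
```

```text
(no output)
```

View pics/s3.png

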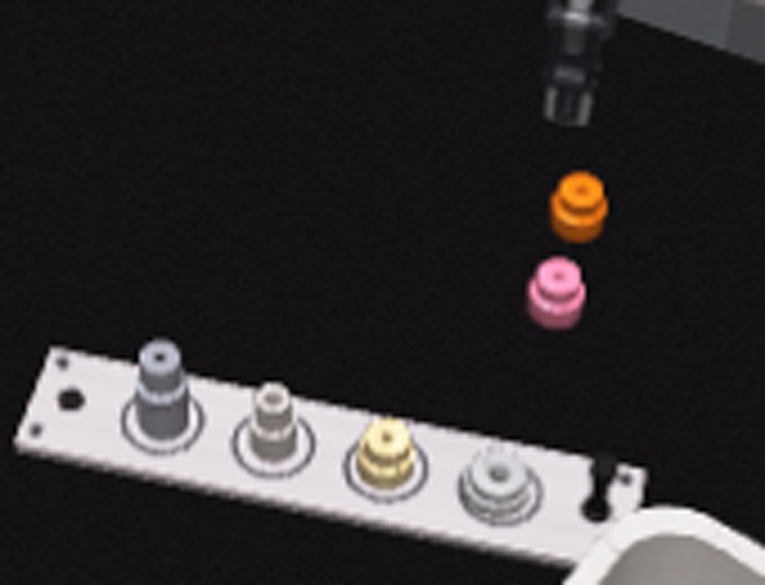

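The four dies stand in order in their rings, at crop pixels (162,420), (273,440), (386,465) and (498,490), and the gripper is clear.

```bash
python3 -c "
from plant import manip
print(manip.close_job())"
```

```text
the job is handed in; nothing more can be done
None
```

The job is handed in at about 28 s: the four dies stand upright on their ring marks in height order, lowest next to the post (about 1.3 mm off its mark's centre, the others closer), and I did not touch the jar or the tape roll.

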